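# Charge the tumbling barrel

### The job

Get the tumbling barrel ready: pinch the two orange tabs of its snap-in cover together to free it, lift the cover off and lay it on the bench beside the barrel, tabs up. Then pick up the pouring cup with its six stones and pour them all into the barrel without spilling any on the bench. Stand the empty cup upright on the bench again, and leave the other things on the bench where they are.

Things in the scene. Friction and masses are not known exactly. Their poses are not given: they have to be found in the camera images.
- barrel: Round green steel tumbling barrel, open-topped under its cover, fixed to the bench: 130 mm across the rim, 70 mm high. Origin at the centre of its underside, z up. Inside 114 mm across and 64 mm deep; a steel lip 6 mm thick (64 to 70 mm up) narrows the mouth to 104 mm. Behind, at the left (x over 0.62 m, y from 0.08 to 0.42 m), a plank platform 85 mm high stands in the way of a low wrist.
- barrel_mouth (a point): Centre of the barrel's mouth, level with the top of its rim, 70 mm above the bench.
- cover: Black round snap-in cover, 0.12 kg, seated in the barrel at the start, its origin (centre of its underside) then 56 mm above the bench. Plug 97 mm across, 14 mm high; above it a flange 118 mm across, z = 14 to 18 mm. Two upright orange tabs on top at y = +27 and -27 mm, each 26 mm wide along x, 9 mm thick, z = 18 to 48 mm; outer faces 62 mm apart. Off the barrel it lies flat on its plug.
- cover_grip (a point): Midway between the tabs, 38 mm above the cover's origin, with its axes: pinch here, closing along y. Each tab moves 7 mm inward against a spring (4 N rising to 10 N) and draws a steel catch from under the barrel's lip (3.5 mm overlap). While squeezed, the cover lifts straight up by its tabs; otherwise it is locked.
- cup: Aluminium pouring cup, 0.18 kg, holding the stones. Origin under its flat floor, z up; spout to its -x. Floor x = -20 to 20 mm, 3 mm thick, 60 mm wide inside, then a 30 degree ramp up to the lip (x = -72, z = 33 mm) between side cheeks (top front corners x = -60, z = 53 mm). 66 mm wide outside, walls 42 mm high. Tilted lip down about y, it pours at about 60 to 75 degrees from level; 80 empties it.
- cup_grip (a point): The place to pinch, closing along the cup's y, with the cup's axes: point in the blue flat-sided grip block at x = 53, y = 0, z = 40 mm of the cup. The block spans x = 36 to 70 mm, is 16 mm thick along y and 58 mm high.
- cup_lip (a point): Middle of the cup's pouring lip, at x = -72, y = 0, z = 33 mm of the cup.
- cup_in (a point): Middle of the cup's inside, 15 mm above the cup's underside, 5 mm from its origin towards the lip.
- stone0: One of six brown ceramic tumbling stones: a blunt tapered cylinder 17 mm across the foot, 13 mm at the top, 16 mm high, 14 g. Origin at its centre. All six stand on the cup's floor at the start.
- stone1: One of six brown ceramic tumbling stones: a blunt tapered cylinder 17 mm across the foot, 13 mm at the top, 16 mm high, 14 g. Origin at its centre. All six stand on the cup's floor at the start.
- stone2: One of six brown ceramic tumbling stones: a blunt tapered cylinder 17 mm across the foot, 13 mm at the top, 16 mm high, 14 g. Origin at its centre. All six stand on the cup's floor at the start.
- stone3: One of six brown ceramic tumbling stones: a blunt tapered cylinder 17 mm across the foot, 13 mm at the top, 16 mm high, 14 g. Origin at its centre. All six stand on the cup's floor at the start.
- stone4: One of six brown ceramic tumbling stones: a blunt tapered cylinder 17 mm across the foot, 13 mm at the top, 16 mm high, 14 g. Origin at its centre. All six stand on the cup's floor at the start.
- stone5: One of six brown ceramic tumbling stones: a blunt tapered cylinder 17 mm across the foot, 13 mm at the top, 16 mm high, 14 g. Origin at its centre. All six stand on the cup's floor at the start.
- oil_stone: Dark oil stone, 40 x 90 x 25 mm, loose bystander: leave it. Origin under its centre, long along its y.
- pot_1: Small lidded pot, 49 mm across, 46 mm high, loose bystander: leave it. Origin under its centre.
- green_jar: Small green glass jar, 37 mm across, 47 mm high, loose bystander: leave it. Origin under its centre.
- enamel_dish: White dish with green enamel, 66 mm across, 28 mm high, loose bystander: leave it. Origin under its centre.

How it is judged:
By the outcome, as a careful person would: the job done as asked, in the order asked, and still so for the second after the job is handed in, with the robot touching nothing.
It also fails if it takes over 72 s, if anything falls off the work surface, if the arm or the gripper's body presses on something with over 40 N, if the wrist force passes 120 N, or if a joint passes its speed limit or range.

### The arm

A 6-joint arm with a two-finger parallel gripper is mounted at the origin on a cart in front of the work surface, level with it; the furniture and walls round the work are solid. World frame = base frame: x ahead of the robot, y to its left, z up, the work surface at z = 0. Lengths are in mm, angles in rad, forces in N, time in s.
With the tool pointing down it reaches from about 300 to 1000 mm from the base axis. Payload 5.1 kg.
Tool frame: the origin (TCP) lies at the centre of the arm's flange, where the gripper is bolted on; the fingertips stand 190 mm ahead of it and the grasp point (between the pads) lies 171 mm ahead of it (r.tcp_to_tips is the distance from the TCP to the fingertips, in mm); z points along the fingers, y is the line along which they close (so a half turn about z gives the same grasp; the last joint's range is limited). The gripper opens to 95 mm and grips with 3 to 60 N. Pads are 20 mm wide; open, the fingers measure 119 mm over their backs; the gripper's body (75 mm by 180 mm) begins 59 mm behind the grasp point.
Start: joints at [1.155, 0.124, 1.65, -0, 1.367, -0.083], TCP at [212.37, 614.317, 404.756] pointing down, gripper open.
Joint ranges: [-2.61, 2.61], [-1.02, 2.33], [0.03, 2.71], [-1.35, 4.49], [0.32, 2.68], [-2.91, 2.91]. Speed limits (rad/s): [2.57, 2.57, 3.14, 3.14, 3.14, 3.14].

### API

Orientations are given as [roll, pitch, yaw] about the fixed x, y, z axes, in that order (R = Rz(yaw) Ry(pitch) Rx(roll)).
In Python, from workcell import r gives the robot as it stands. The module is installed in compiled form; this text tells all that it offers.
- The arm moves only by the tool servo_tool, never from a script. Its argument "rows" is a list of rows, each an object of numbers: "dx", "dy", "dz": the shift along the world's x, y, z scaled (see below); "wx", "wy", "wz": the turn, a rotation vector about the world's x, y, z scaled (see below); "claw": the opening, from -1 (shut) to 1 (fully open). A call has 1 to 20 rows; each row is the pose to reach, as a shift and turn from the pose commanded when the call began; what a row does not reach only later rows make up. The controller multiplies each number of a shift by 0.3 m and each number of a turn by 30 degrees. A row lasts 1/8 s, in which the tool goes at most 62.5 mm and 10.7 degrees, less where a joint would pass 70% of its speed; a pose out of reach is approached as far as the arm can. A call with a number of a shift or a turn outside -1 to 1 is refused whole. A call with a gripper value outside its range is refused whole. The fingers move at their own pace and stop on an object; "force" is the grip in N (left out, the last holds). Time passes only in rows, so rows that repeat a pose let the fingers close. It gives the time, the measured TCP pose, the force, the opening and the grip force at its end, in the units of the state.
- r.read_state(): the state, without advancing time (a new reading comes with each control period).
- r.camera(name): name is "scene" or "top" or "wrist"; returns the picture (480x640x3 uint8, red, green, blue); there is no depth.
- r.camera_params(name): a dict with "mtx" (3x3 intrinsics, pixels), "distortion" ([k1, k2, p1, p2, k3] as OpenCV has them; the pictures are not rectified), "world_from_camera" (4x4, takes a point from camera to world coordinates). Camera axes: x right, y down, z forward; pixel columns grow to the right and rows downward; lengths in mm; the calibration is good to about 2 mm. A picture is of the moment at which its call begins: read the wrist's pose just before it. camera_params takes no time and is no camera call; for the wrist camera it gives the pose at the moment of the call.
- r.hand_in(): hands the job in; it is judged then, once.
The state is a dict: "t": time; "joint_positions": joint angles; "joint_velocities": joint speeds; "joint_torque": joint torques, N m; "ee_pos": TCP position; "ee_rot": TCP orientation; "ft_force": force on the tool from outside, world axes, zero at the start; "torque": the same for the moment, N m; "grip_width": opening from 0.0 (shut) to 1.0 (fully open); "finger_force": force on a finger pad.
Only numpy, scipy, OpenCV 4.12 (cv2) and the standard library are available. Lean on these libraries where they do the work, as an engineer would, in place of code of your own. Each camera call takes 0.05 s, during which the arm holds its last target. There are 200 camera calls.

## Working session

There is one attempt and no reset: what is moved stays moved. The work goes in short steps, Python scripts to look and compute and a tool call to move; the robot and the scene stay as the last step left them, time stands still between calls to the robot, and variables do not carry over. Pictures are saved under pics/ and viewed, at most 12 in all, crops included, and the job is handed in when it is done.

Besides the shell and the picture viewer there is one more tool, called in YAML: its name, and indented under it one key for each argument. servo_tool: Moves the arm, as the interface text tells. Its arguments: {"type":"object","properties":{"rows":{"type":"array","items":{"type":"object","properties":{"dx":{"type":"number"},"dy":{"type":"number"},"dz":{"type":"number"},"wx":{"type":"number"},"wy":{"type":"number"},"wz":{"type":"number"},"claw":{"type":"number"}}}},"force":{"type":"number"}},"required":["rows"]}

```bash
mkdir -p pics
python3 - <<'E'
from workcell import r
import cv2,numpy as np
print(r.read_state())
for n in("top","scene"):
    cv2.imwrite(f"pics/{n}0.png",r.camera(n)[:,:,::-1])
    p=r.camera_params(n);print(n,np.round(p["mtx"],1).tolist(),p["distortion"],np.round(p["world_from_camera"],3).tolist())
E
```

```text
{'t': 0.0, 'joint_positions': array([ 1.15537816e+00,  1.24481260e-01,  1.65164512e+00, -1.67563445e-05,
        1.36746787e+00, -8.25782329e-02]), 'joint_velocities': array([ 2.26733564e-05,  1.34324747e-03,  1.35395243e-03,  1.01228098e-03,
        8.83425346e-04, -1.39919277e-04]), 'joint_torque': array([-2.35912201e-03, -4.17603171e+01, -3.59927094e+01,  7.72875804e-02,
        4.91494755e-02, -1.83104271e-04]), 'ee_pos': array([212.29044989, 614.09767139, 403.51915721]), 'ee_rot': array([-3.13959653e+00, -1.48751355e-04,  2.80875597e+00]), 'ft_force': array([ 0.71901111,  0.11144072, -0.39854344]), 'torque': array([-0.01430306,  0.02020428, -0.01398785]), 'finger_force': 0.0, 'grip_width': 0.9986547813106066}
top [[530.7, 0.0, 320.7], [0.0, 530.7, 230.8], [0.0, 0.0, 1.0]] [-0.08701662  0.          0.          0.          0.        ] [[-0.015, -0.997, 0.08, 436.671], [-1.0, 0.015, -0.005, -0.414], [0.003, -0.08, -0.997, 1424.297], [0.0, 0.0, 0.0, 1.0]]
scene [[569.5, 0.0, 325.9], [0.0, 569.5, 239.7], [0.0, 0.0, 1.0]] [-0.09396236  0.          0.          0.          0.        ] [[0.893, -0.234, 0.383, 29.13], [-0.449, -0.487, 0.749, -1026.402], [0.011, -0.841, -0.54, 827.597], [0.0, 0.0, 0.0, 1.0]]
```

View pics/top0.png

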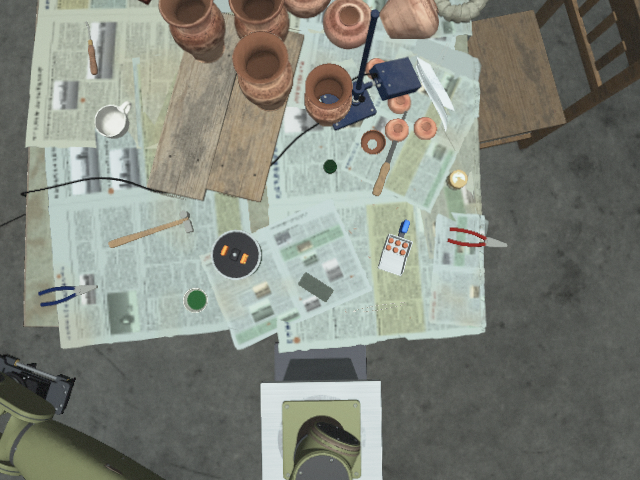

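View pics/scene0.png

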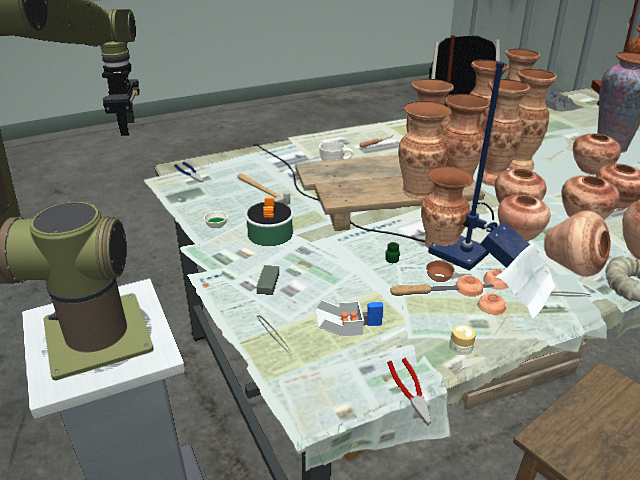

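The top view shows the covered barrel at about (236,254), with its tabs at (222,252) and (248,257). The cup is at (396,250) with its grip block at (404,227), so the spout points towards the robot. The dish is at (195,300), the oil stone at (316,287) and the jar at (330,166). The pot is the one at (457,179).

```bash
cat > h.py <<'E'
from workcell import r
import cv2,numpy as np
from scipy.spatial.transform import Rotation as R
def ray(n,uv,z,p=None):
    p=p or r.camera_params(n);T=np.array(p["world_from_camera"])
    q=cv2.undistortPoints(np.array(uv,float).reshape(-1,1,2),np.array(p["mtx"]),np.array(p["distortion"])).reshape(-1,2)
    d=np.c_[q,np.ones(len(q))]@T[:3,:3].T
    return T[:3,3]+d*((z-T[2,3])/d[:,2])[:,None]
def proj(n,P,p=None):
    p=p or r.camera_params(n);T=np.linalg.inv(np.array(p["world_from_camera"]))
    return cv2.projectPoints(np.array(P,float).reshape(-1,1,3),cv2.Rodrigues(T[:3,:3])[0],T[:3,3],np.array(p["mtx"]),np.array(p["distortion"]))[0].reshape(-1,2)
def blobs(im,lo,hi,box,amin=6):
    x0,y0,x1,y1=box
    h=cv2.cvtColor(im[y0:y1,x0:x1],cv2.COLOR_RGB2HSV)
    m=cv2.inRange(h,lo,hi);n,l,s,c=cv2.connectedComponentsWithStats(m)
    return [(s[i,4],c[i]+[x0,y0],s[i,:4]+[x0,y0,0,0],cv2.minAreaRect(np.argwhere(l==i)[:,::-1].astype(np.float32)+[x0,y0] if 0 else (np.argwhere(l==i)[:,::-1]+[x0,y0]).astype(np.float32))) for i in range(1,n) if s[i,4]>=amin]
E
python3 - <<'E'
from h import *
im=cv2.imread("pics/top0.png")[:,:,::-1].copy()
sc=cv2.imread("pics/scene0.png")[:,:,::-1].copy()
for nm,a,lo,hi,box,z in(("tab",im,(5,150,150),(22,255,255),(205,225,270,285),104),("grip",im,(100,120,80),(125,255,255),(385,210,420,245),58),("black",im,(0,0,0),(179,90,70),(205,225,270,285),74)):
    for b in blobs(a,lo,hi,box):
        print(nm,b[0],b[1].round(1),b[2],[np.round(x,1) for x in b[3]],ray("top",[b[1]],z).round(1))
for b in blobs(im,(0,80,60),(14,255,200),(380,230,415,265),4): print("stone",b[0],b[1].round(1),ray("top",[b[1]],19).round(1))
for b in blobs(sc,(100,120,80),(125,255,255),(355,290,395,340)): print("scene grip",b[0],b[1].round(1),ray("scene",[b[1]],30).round(1))
A=cv2.resize(im[220:290,200:275],None,fx=5,fy=5,interpolation=2);B=cv2.resize(im[210:280,370:445],None,fx=5,fy=5,interpolation=2)
cv2.imwrite("pics/c1.png",np.hstack([A,B])[:,:,::-1])
E
```

```text
tab 33 [223.8 249.8] [221 245   7  10] [array([223.8, 249.9]), array([4. , 9.8]), np.float64(26.6)] [[498.2 235.8 104. ]]
tab 40 [243.6 258.1] [240 253   8  11] [array([243.7, 258.2]), array([4.8, 9.8]), np.float64(21.8)] [[476.7 186.5 104. ]]
grip 92 [404.3 226.5] [399 220  11  13] [array([404.1, 226.2]), array([ 7.9, 13. ]), np.float64(18.4)] [[ 553.8 -223.4   58. ]]
black 1303 [234.6 254.3] [213 233  45  45] [array([235.1, 254.6]), array([43.7, 43.9]), np.float64(38.7)] [[487.6 213.5  74. ]]
stone 5 [390.2 241.8] [[ 516.8 -191.1   19. ]]
stone 10 [396.7 243.2] [[ 512.8 -208.3   19. ]]
stone 8 [403.2 245.4] [[ 506.7 -225.7   19. ]]
stone 6 [387.2 248.3] [[ 499.5 -182.6   19. ]]
stone 7 [393.9 249.9] [[ 495.2 -200.3   19. ]]
stone 9 [401.  252.4] [[ 488.  -219.2   19. ]]
scene grip 347 [374.7 313.5] [[ 557.3 -230.6   30. ]]
```

View pics/c1.png

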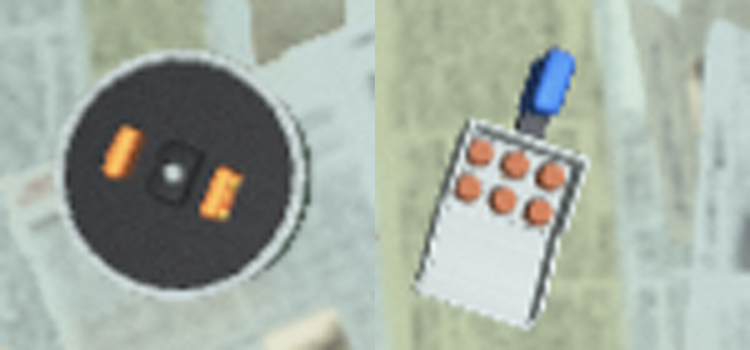

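The crop shows the tabs at 66° in the world and the cup's x axis at about -20°, with six stones on its floor. I'm moving towards the cover, with a small tilt on the way to learn the sign of joint 4.

servo_tool:
  rows:
    - {"dx": 0.1, "dy": -0.15, "wz": -0.1, "claw": 1}
    - {"dx": 0.3, "dy": -0.4, "wz": -0.15, "claw": 1}
    - {"dx": 0.45, "dy": -0.6, "wz": -0.15, "claw": 1}
    - {"dx": 0.6, "dy": -0.8, "wz": -0.15, "claw": 1}
    - {"dx": 0.6, "dy": -0.9, "wz": -0.15, "claw": 1}
    - {"dx": 0.6, "dy": -0.9, "wx": 0.25, "wy": 0.22, "wz": -0.15, "claw": 1}
    - {"dx": 0.6, "dy": -0.9, "wx": 0.25, "wy": 0.22, "wz": -0.15, "claw": 1}

```text
validation failed for argument at $.ro...
```

```bash
python3 -c "
from h import *
s=r.read_state();print(s['t'],s['joint_positions'].round(3),s['ee_pos'],s['ee_rot'])"
```

```text
0.1 [ 1.155  0.124  1.652 -0.     1.368 -0.083] [212.27793326 614.11610959 403.58647178] [-3.13965658e+00 -1.44902325e-04  2.80879119e+00]
```

servo_tool:
  force: 20
  rows:
    - {"dx": 0.1, "dy": -0.15, "dz": 0, "wx": 0, "wy": 0, "wz": -0.1, "claw": 1}
    - {"dx": 0.3, "dy": -0.4, "dz": 0, "wx": 0, "wy": 0, "wz": -0.15, "claw": 1}
    - {"dx": 0.45, "dy": -0.6, "dz": 0, "wx": 0, "wy": 0, "wz": -0.15, "claw": 1}
    - {"dx": 0.6, "dy": -0.8, "dz": 0, "wx": 0, "wy": 0, "wz": -0.15, "claw": 1}
    - {"dx": 0.6, "dy": -0.9, "dz": 0, "wx": 0, "wy": 0, "wz": -0.15, "claw": 1}
    - {"dx": 0.6, "dy": -0.9, "dz": 0, "wx": 0.25, "wy": 0.22, "wz": -0.15, "claw": 1}
    - {"dx": 0.6, "dy": -0.9, "dz": 0, "wx": 0.25, "wy": 0.22, "wz": -0.15, "claw": 1}

```text
t: 0.98
ee_pos: [393.2, 342.7, 404.3]
ee_rot: [3.062, -0.154, 2.732]
ft_force: [0.4, 1.2, -0.1]
grip_width: 1.002
finger_force: 0.0
```

```bash
python3 -c "
from h import *
s=r.read_state();print(s['t'],s['joint_positions'].round(3),s['ee_pos'],s['ee_rot'])"
```

```text
0.975 [ 0.58  -0.163  1.936  0.175  1.389 -0.608] [393.20369934 342.71107104 404.30614367] [ 3.06226262 -0.15382325  2.73192354]
```

servo_tool:
  rows:
    - {"dx": 0.15, "dy": -0.2, "dz": 0, "wx": -0.25, "wy": -0.22, "wz": 0, "claw": 1}
    - {"dx": 0.317, "dy": -0.44, "dz": 0, "wx": -0.25, "wy": -0.22, "wz": 0, "claw": 1}
    - {"dx": 0.317, "dy": -0.44, "dz": 0, "wx": -0.25, "wy": -0.22, "wz": 0, "claw": 1}
    - {"dx": 0.317, "dy": -0.44, "dz": 0, "wx": -0.25, "wy": -0.22, "wz": 0, "claw": 1}

```text
t: 1.48
ee_pos: [488.3, 211.9, 404.5]
ee_rot: [3.137, 0.004, 2.729]
ft_force: [-0.1, 0.4, -1.0]
grip_width: 0.996
finger_force: 0.0
```

Run:
```python
from h import *
s=r.read_state();print(s['t'],s['joint_positions'].round(3),s['ee_pos'],s['ee_rot'])
p=r.camera_params("wrist");im=r.camera("wrist");cv2.imwrite("pics/w1.png",im[:,:,::-1])
print(np.round(p["world_from_camera"],3).tolist())
for b in blobs(im,(5,150,150),(22,255,255),(0,0,640,480),100):
    c=ray("wrist",[b[1]],104,p);print(b[0],b[1].round(1),c.round(1),[np.round(x,1) for x in b[3]])
```

```text
1.475 [ 0.309 -0.14   1.913  0.     1.363 -0.849] [488.27373785 211.91919398 404.45178985] [3.13747862 0.00441286 2.72853403]
[[0.401, 0.889, 0.22, 427.437], [0.916, -0.39, -0.092, 237.936], [0.004, 0.239, -0.971, 385.421], [0.0, 0.0, 0.0, 1.0]]
396 [282.2 227. ] [[475.6 187.4 104. ]] [array([282. , 226.5]), array([35., 12.]), np.float64(90.0)]
404 [350.5 226.7] [[496.8 236.3 104. ]] [array([350.4, 225.5]), array([12.7, 35.3]), np.float64(2.9)]
108 [540.4 305.7] [[624.1 357.  104. ]] [array([541. , 306.8]), array([27.9,  6.1]), np.float64(75.4)]
```

View pics/w1.png

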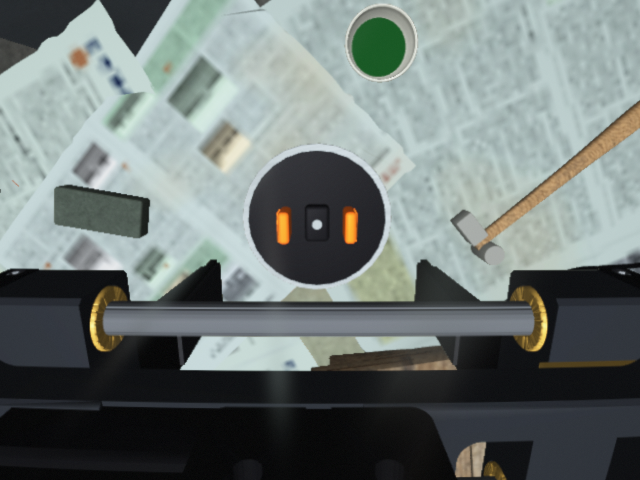

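The wrist view agrees: the tabs at px (282,227) and (350,227) are 53 mm apart, and their centre is at (487,212). I'm descending and pinching.

servo_tool:
  force: 35
  rows:
    - {"dx": 0, "dy": 0, "dz": -0.15, "wx": 0, "wy": 0, "wz": 0, "claw": 1}
    - {"dx": -0.002, "dy": -0.002, "dz": -0.3, "wx": 0, "wy": 0, "wz": 0, "claw": 1}
    - {"dx": -0.002, "dy": -0.002, "dz": -0.4, "wx": 0, "wy": 0, "wz": 0, "claw": 1}
    - {"dx": -0.002, "dy": -0.002, "dz": -0.44, "wx": 0, "wy": 0, "wz": 0, "claw": 1}
    - {"dx": -0.002, "dy": -0.002, "dz": -0.455, "wx": 0, "wy": 0, "wz": 0, "claw": 1}
    - {"dx": -0.002, "dy": -0.002, "dz": -0.455, "wx": 0, "wy": 0, "wz": 0, "claw": 1}
    - {"dx": -0.002, "dy": -0.002, "dz": -0.455, "wx": 0, "wy": 0, "wz": 0, "claw": -1}
    - {"dx": -0.002, "dy": -0.002, "dz": -0.455, "wx": 0, "wy": 0, "wz": 0, "claw": -1}
    - {"dx": -0.002, "dy": -0.002, "dz": -0.455, "wx": 0, "wy": 0, "wz": 0, "claw": -1}
    - {"dx": -0.002, "dy": -0.002, "dz": -0.455, "wx": 0, "wy": 0, "wz": 0, "claw": -1}
    - {"dx": -0.002, "dy": -0.002, "dz": -0.455, "wx": 0, "wy": 0, "wz": 0, "claw": -1}
    - {"dx": -0.002, "dy": -0.002, "dz": -0.455, "wx": 0, "wy": 0, "wz": 0, "claw": -1}
    - {"dx": -0.002, "dy": -0.002, "dz": -0.455, "wx": 0, "wy": 0, "wz": 0, "claw": -1}
    - {"dx": -0.002, "dy": -0.002, "dz": -0.455, "wx": 0, "wy": 0, "wz": 0, "claw": -1}

```text
t: 3.28
ee_pos: [487.1, 211.7, 268.9]
ee_rot: [3.135, 0.004, 2.731]
ft_force: [-1.3, -0.9, 6.1]
grip_width: 0.49
finger_force: 35.0
```

Both tabs are fully squeezed (about 47 mm across). Lifting straight up.

servo_tool:
  rows:
    - {"dx": 0, "dy": 0, "dz": 0.02, "wx": 0, "wy": 0, "wz": 0, "claw": -1}
    - {"dx": 0, "dy": 0, "dz": 0.05, "wx": 0, "wy": 0, "wz": 0, "claw": -1}
    - {"dx": 0, "dy": 0, "dz": 0.1, "wx": 0, "wy": 0, "wz": 0, "claw": -1}
    - {"dx": 0, "dy": 0, "dz": 0.15, "wx": 0, "wy": 0, "wz": 0, "claw": -1}
    - {"dx": 0, "dy": 0, "dz": 0.2, "wx": 0, "wy": 0, "wz": 0, "claw": -1}
    - {"dx": 0, "dy": 0, "dz": 0.2, "wx": 0, "wy": 0, "wz": 0, "claw": -1}

```text
t: 4.03
ee_pos: [487.4, 211.9, 330.6]
ee_rot: [3.133, 0.006, 2.731]
ft_force: [0.8, 0.0, -1.6]
grip_width: 0.49
finger_force: 35.0
```

Run:
```python
from h import *
s=r.read_state();print(s['t'],s['joint_positions'].round(3),s['ft_force'],s['torque'])
im=r.camera("scene")
cv2.imwrite("pics/s1.png",cv2.resize(im[140:360,180:480],None,fx=2.6,fy=2.6)[:,:,::-1])
```

```text
4.025 [ 0.309 -0.083  1.988  0.003  1.226 -0.852] [ 0.82477396  0.04417481 -1.62214612] [-0.01503849  0.06205667  0.01693402]
```

View pics/s1.png

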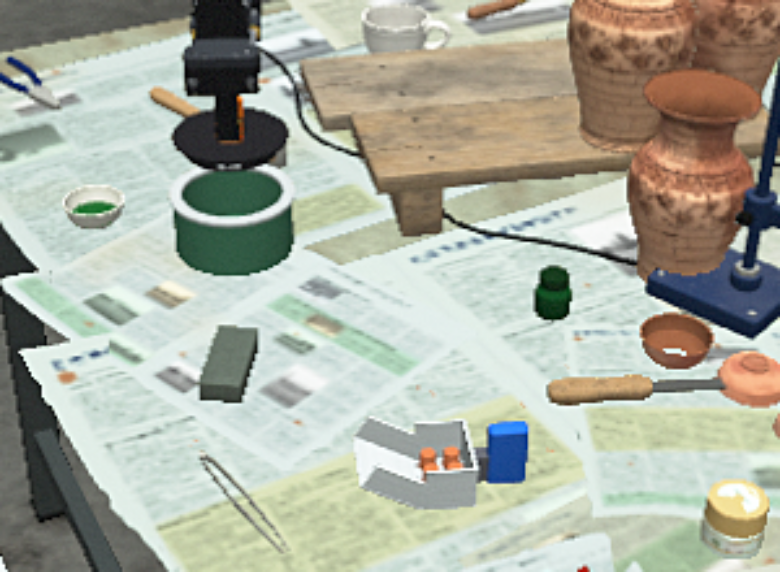

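The cover is clear of the barrel and the mouth is open at crop px (233,195). The bench at about (520,65) is free, so I'm placing the cover there.

servo_tool:
  rows:
    - {"dx": 0.03, "dy": -0.12, "dz": 0.04, "wx": 0, "wy": 0, "wz": 0, "claw": -1}
    - {"dx": 0.07, "dy": -0.28, "dz": 0.02, "wx": 0, "wy": 0, "wz": 0, "claw": -1}
    - {"dx": 0.1, "dy": -0.43, "dz": 0, "wx": 0, "wy": 0, "wz": 0, "claw": -1}
    - {"dx": 0.11, "dy": -0.49, "dz": -0.05, "wx": 0, "wy": 0, "wz": 0, "claw": -1}
    - {"dx": 0.11, "dy": -0.49, "dz": -0.2, "wx": 0, "wy": 0, "wz": 0, "claw": -1}
    - {"dx": 0.11, "dy": -0.49, "dz": -0.3, "wx": 0, "wy": 0, "wz": 0, "claw": -1}
    - {"dx": 0.11, "dy": -0.49, "dz": -0.35, "wx": 0, "wy": 0, "wz": 0, "claw": -1}
    - {"dx": 0.11, "dy": -0.49, "dz": -0.37, "wx": 0, "wy": 0, "wz": 0, "claw": -1}
    - {"dx": 0.11, "dy": -0.49, "dz": -0.38, "wx": 0, "wy": 0, "wz": 0, "claw": -1}
    - {"dx": 0.11, "dy": -0.49, "dz": -0.386, "wx": 0, "wy": 0, "wz": 0, "claw": -1}
    - {"dx": 0.11, "dy": -0.49, "dz": -0.386, "wx": 0, "wy": 0, "wz": 0, "claw": -1}
    - {"dx": 0.11, "dy": -0.49, "dz": -0.386, "wx": 0, "wy": 0, "wz": 0, "claw": -1}

```text
t: 5.58
ee_pos: [520.1, 64.7, 213.1]
ee_rot: [3.135, 0.004, 2.731]
ft_force: [-0.2, -0.8, -1.5]
grip_width: 0.493
finger_force: 35.0
```

servo_tool:
  rows:
    - {"dx": 0, "dy": 0, "dz": -0.004, "wx": 0, "wy": 0, "wz": 0, "claw": -1}
    - {"dx": 0, "dy": 0, "dz": -0.006, "wx": 0, "wy": 0, "wz": 0, "claw": -1}
    - {"dx": 0, "dy": 0, "dz": -0.006, "wx": 0, "wy": 0, "wz": 0, "claw": -0.1}
    - {"dx": 0, "dy": 0, "dz": -0.006, "wx": 0, "wy": 0, "wz": 0, "claw": 0.4}
    - {"dx": 0, "dy": 0, "dz": -0.006, "wx": 0, "wy": 0, "wz": 0, "claw": 1}
    - {"dx": 0, "dy": 0, "dz": -0.006, "wx": 0, "wy": 0, "wz": 0, "claw": 1}
    - {"dx": 0, "dy": 0, "dz": 0.1, "wx": 0, "wy": 0, "wz": 0, "claw": 1}
    - {"dx": 0, "dy": 0, "dz": 0.25, "wx": 0, "wy": 0, "wz": -0.3, "claw": 1}
    - {"dx": 0, "dy": -0.1, "dz": 0.4, "wx": 0, "wy": 0, "wz": -0.65, "claw": 1}
    - {"dx": 0, "dy": -0.2, "dz": 0.5, "wx": 0, "wy": 0, "wz": -1, "claw": 1}

```text
t: 6.82
ee_pos: [520.1, 4.2, 365.2]
ee_rot: [3.133, 0.005, 2.202]
ft_force: [0.5, 0.2, -0.1]
grip_width: 1.0
finger_force: 0.0
```

servo_tool:
  rows:
    - {"dx": 0, "dy": -0.1, "dz": 0.05, "wx": 0, "wy": 0, "wz": -0.33, "claw": 1}
    - {"dx": 0, "dy": -0.2, "dz": 0.1, "wx": 0, "wy": 0, "wz": -0.66, "claw": 1}
    - {"dx": 0, "dy": -0.3, "dz": 0.12, "wx": 0, "wy": 0, "wz": -1, "claw": 1}

```text
t: 7.2
ee_pos: [520.0, -86.3, 399.9]
ee_rot: [3.133, 0.004, 1.678]
ft_force: [0.1, 0.2, -0.2]
grip_width: 1.004
finger_force: 0.0
```

servo_tool:
  rows:
    - {"dx": 0, "dy": -0.1, "dz": 0, "wx": 0, "wy": 0, "wz": -0.33, "claw": 1}
    - {"dx": 0, "dy": -0.2, "dz": 0, "wx": 0, "wy": 0, "wz": -0.66, "claw": 1}
    - {"dx": 0, "dy": -0.3, "dz": 0, "wx": 0, "wy": 0, "wz": -1, "claw": 1}

```text
t: 7.58
ee_pos: [519.8, -176.3, 398.5]
ee_rot: [3.135, 0.003, 1.154]
ft_force: [-0.0, 0.5, -0.1]
grip_width: 1.002
finger_force: 0.0
```

servo_tool:
  rows:
    - {"dx": 0, "dy": -0.05, "dz": 0, "wx": 0, "wy": 0, "wz": -0.33, "claw": 1}
    - {"dx": 0, "dy": -0.1, "dz": 0, "wx": 0, "wy": 0, "wz": -0.66, "claw": 1}
    - {"dx": 0, "dy": -0.16, "dz": 0, "wx": 0, "wy": 0, "wz": -1, "claw": 1}

```text
t: 7.95
ee_pos: [519.8, -223.9, 398.4]
ee_rot: [3.135, 0.003, 0.63]
ft_force: [0.6, 0.1, 0.3]
grip_width: 0.998
finger_force: 0.0
```

servo_tool:
  rows:
    - {"dx": 0, "dy": 0, "dz": 0, "wx": 0, "wy": 0, "wz": -0.33, "claw": 1}
    - {"dx": 0, "dy": 0, "dz": 0, "wx": 0, "wy": 0, "wz": -0.66, "claw": 1}
    - {"dx": 0, "dy": 0, "dz": 0, "wx": 0, "wy": 0, "wz": -1, "claw": 1}

```text
t: 8.32
ee_pos: [519.8, -223.5, 398.3]
ee_rot: [3.135, 0.003, 0.106]
ft_force: [0.7, -0.6, 0.4]
grip_width: 0.999
finger_force: 0.0
```

servo_tool:
  rows:
    - {"dx": 0, "dy": 0, "dz": 0, "wx": 0, "wy": 0, "wz": -0.33, "claw": 1}
    - {"dx": 0, "dy": 0, "dz": 0, "wx": 0, "wy": 0, "wz": -0.66, "claw": 1}
    - {"dx": 0, "dy": 0, "dz": 0, "wx": 0, "wy": 0, "wz": -0.88, "claw": 1}
    - {"dx": 0, "dy": 0, "dz": 0, "wx": 0, "wy": 0, "wz": -0.88, "claw": 1}

```text
t: 8.82
ee_pos: [519.8, -223.3, 398.4]
ee_rot: [3.136, 0.003, -0.347]
ft_force: [0.9, 1.5, 0.5]
grip_width: 0.998
finger_force: 0.0
```

Run:
```python
from h import *
s=r.read_state();print(s['t'],s['joint_positions'].round(3),s['ee_pos'],s['ee_rot'],s['ft_force'])
p=r.camera_params("wrist");im=r.camera("wrist");cv2.imwrite("pics/w2.png",im[:,:,::-1])
for b in blobs(im,(100,120,80),(125,255,255),(0,0,640,480),100):
    print(b[0],b[1].round(1),ray("wrist",[b[1]],58,p).round(1),[np.round(x,1) for x in b[3]])
```

```text
8.825 [-0.499 -0.057  1.847 -0.007  1.354  1.42 ] [ 519.84644835 -223.33423279  398.36760971] [ 3.13551288e+00  2.97047125e-03 -3.46821108e-01] [0.9030194  1.46354348 0.4692033 ]
679 [305.8 177.4] [[ 555.7 -227.9   58. ]] [array([305.5, 177.5]), array([39., 17.]), np.float64(90.0)]
```

View pics/w2.png

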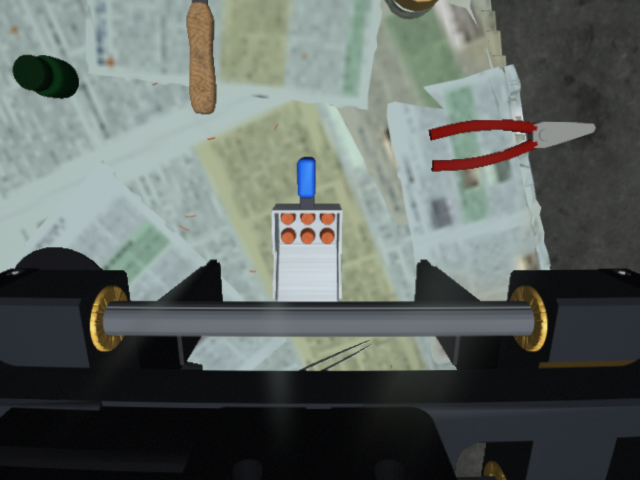

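The wrist view shows the blue grip block at px (306,177), the six stones at rows 217 and 236, and the cup upright with its axis along the image. I'm refining its axis from the stones and the block outline.

Run:
```python
from h import *
im=cv2.imread("pics/w2.png")[:,:,::-1].copy();p=r.camera_params("wrist")
print(np.round(p["world_from_camera"],3).tolist())
S=[b for b in blobs(im,(0,80,60),(14,255,220),(265,200,350,250),30)]
for b in S: print(b[0],b[1].round(1),ray("wrist",[b[1]],19,p).round(1)[0])
b=blobs(im,(100,120,80),(125,255,255),(0,0,640,480),100)[0];print(b[2])
h=cv2.cvtColor(im,cv2.COLOR_RGB2HSV)
for rr in (160,170,180,190,197): print(rr,np.where(h[rr,290:325,1]>130)[0][[0,-1]]+290, h[rr,296:318,2])
# candidate model
for x,y,yaw in((555.7,-227.9,-19.9),(556,-226,-19.9)):
    c,s=np.cos(np.radians(yaw)),np.sin(np.radians(yaw));M=np.array([[c,-s],[s,c]])
    pts=[[a-53,e,z] for a,e,z in((70,8,58),(70,-8,58),(36,8,58),(36,-8,58),(36,0,0),(-20,30,42),(-20,-30,42))]
    P=[np.r_[M@q[:2]+[x,y],q[2]] for q in pts];print(proj("wrist",P,p).round(1).tolist())
```

```text
[[-0.339, -0.913, -0.227, 580.819], [-0.941, 0.331, 0.075, -246.107], [0.006, 0.239, -0.971, 379.443], [0.0, 0.0, 0.0, 1.0]]
129 [287.4 217.9] [ 521.3 -194.6   19. ]
127 [307.3 218.1] [ 514.5 -213.1   19. ]
126 [326.8 218.1] [ 507.8 -231.4   19. ]
178 [287.9 235.6] [ 504.3 -188.6   19. ]
175 [307.4 235.6] [ 497.6 -207.    19. ]
175 [326.7 235.5] [ 491.1 -225.3   19. ]
[297 158  18  40]
160 [299 314] [157 145 125 139 163 179 185 186 187 187 187 186 187 187 186 176 159 127
  95 108 152 158]
170 [297 314] [128 128 179 203 225 234 237 239 240 241 243 244 245 245 244 240 228 208
 170 120 154 159]
180 [298 314] [144 130 173 202 224 235 239 241 242 243 243 243 243 243 242 237 226 206
 171 122 155 165]
190 [298 314] [152 140 171 203 225 237 240 241 241 241 242 242 241 241 240 236 226 207
 172 131 171 176]
197 [301 312] [172 173 170 143 121 140 147 149 149 149 150 150 149 150 149 145 127  95
 104 150 154 153]
[[296.3, 157.4], [315.1, 157.4], [296.8, 197.0], [315.1, 197.0], [307.4, 188.8], [275.3, 253.0], [338.3, 253.0]]
[[294.1, 157.9], [312.9, 157.9], [294.7, 197.4], [313.0, 197.4], [305.6, 189.2], [273.3, 253.4], [336.3, 253.4]]
```

The block model fits at (555.7, -227.9) with yaw -20°, which is consistent with the stones. Grasping now.

servo_tool:
  force: 55
  rows:
    - {"dx": 0.06, "dy": -0.01, "dz": -0.05, "wx": 0, "wy": 0, "wz": 0, "claw": 1}
    - {"dx": 0.119, "dy": -0.015, "dz": -0.2, "wx": 0, "wy": 0, "wz": 0, "claw": 1}
    - {"dx": 0.119, "dy": -0.015, "dz": -0.38, "wx": 0, "wy": 0, "wz": 0, "claw": 1}
    - {"dx": 0.119, "dy": -0.015, "dz": -0.53, "wx": 0, "wy": 0, "wz": 0, "claw": 1}
    - {"dx": 0.119, "dy": -0.015, "dz": -0.6, "wx": 0, "wy": 0, "wz": 0, "claw": 0.3}
    - {"dx": 0.119, "dy": -0.015, "dz": -0.62, "wx": 0, "wy": 0, "wz": 0, "claw": 0}
    - {"dx": 0.119, "dy": -0.015, "dz": -0.62, "wx": 0, "wy": 0, "wz": 0, "claw": -0.3}
    - {"dx": 0.119, "dy": -0.015, "dz": -0.62, "wx": 0, "wy": 0, "wz": 0, "claw": -0.5}
    - {"dx": 0.119, "dy": -0.015, "dz": -0.62, "wx": 0, "wy": 0, "wz": 0, "claw": -0.6}
    - {"dx": 0.119, "dy": -0.015, "dz": -0.62, "wx": 0, "wy": 0, "wz": 0, "claw": -0.7}
    - {"dx": 0.119, "dy": -0.015, "dz": -0.62, "wx": 0, "wy": 0, "wz": 0, "claw": -1}
    - {"dx": 0.119, "dy": -0.015, "dz": -0.62, "wx": 0, "wy": 0, "wz": 0, "claw": -1}
    - {"dx": 0.119, "dy": -0.015, "dz": -0.62, "wx": 0, "wy": 0, "wz": 0, "claw": -1}

```text
t: 10.5
ee_pos: [555.6, -227.7, 212.5]
ee_rot: [3.136, 0.003, -0.348]
ft_force: [-0.0, 0.5, 1.3]
grip_width: 0.167
finger_force: 54.9
```

The cup is gripped, with the opening matching the 16 mm block. I'm lifting gently, then carrying it to the barrel while yawing +133° so the tilt goes with positive joint 4.

servo_tool:
  rows:
    - {"dx": 0, "dy": 0, "dz": 0.02, "wx": 0, "wy": 0, "wz": 0, "claw": -1}
    - {"dx": 0, "dy": 0, "dz": 0.07, "wx": 0, "wy": 0, "wz": 0, "claw": -1}
    - {"dx": 0, "dy": 0, "dz": 0.15, "wx": 0, "wy": 0, "wz": 0, "claw": -1}
    - {"dx": 0, "dy": 0, "dz": 0.24, "wx": 0, "wy": 0, "wz": 0, "claw": -1}
    - {"dx": 0, "dy": 0, "dz": 0.32, "wx": 0, "wy": 0, "wz": 0, "claw": -1}
    - {"dx": 0, "dy": 0, "dz": 0.37, "wx": 0, "wy": 0, "wz": 0, "claw": -1}
    - {"dx": 0, "dy": 0, "dz": 0.393, "wx": 0, "wy": 0, "wz": 0, "claw": -1}

```text
t: 11.38
ee_pos: [555.6, -227.9, 331.7]
ee_rot: [3.135, 0.001, -0.348]
ft_force: [0.6, 0.2, -3.0]
grip_width: 0.167
finger_force: 54.9
```

servo_tool:
  rows:
    - {"dx": -0.008, "dy": 0.035, "dz": 0, "wx": 0, "wy": 0, "wz": 0.09, "claw": -1}
    - {"dx": -0.022, "dy": 0.1, "dz": 0, "wx": 0, "wy": 0, "wz": 0.25, "claw": -1}
    - {"dx": -0.042, "dy": 0.19, "dz": 0, "wx": 0, "wy": 0, "wz": 0.45, "claw": -1}
    - {"dx": -0.063, "dy": 0.285, "dz": 0, "wx": 0, "wy": 0, "wz": 0.67, "claw": -1}
    - {"dx": -0.085, "dy": 0.382, "dz": 0, "wx": 0, "wy": 0, "wz": 0.89, "claw": -1}

```text
t: 12.0
ee_pos: [529.2, -111.7, 328.7]
ee_rot: [3.137, 0.006, 0.123]
ft_force: [0.1, -0.1, -3.1]
grip_width: 0.166
finger_force: 54.9
```

servo_tool:
  rows:
    - {"dx": -0.022, "dy": 0.095, "dz": 0, "wx": 0, "wy": 0, "wz": 0.22, "claw": -1}
    - {"dx": -0.042, "dy": 0.19, "dz": 0, "wx": 0, "wy": 0, "wz": 0.45, "claw": -1}
    - {"dx": -0.063, "dy": 0.285, "dz": 0, "wx": 0, "wy": 0, "wz": 0.67, "claw": -1}
    - {"dx": -0.085, "dy": 0.382, "dz": 0, "wx": 0, "wy": 0, "wz": 0.89, "claw": -1}

```text
t: 12.5
ee_pos: [503.5, 2.8, 328.8]
ee_rot: [3.138, 0.005, 0.589]
ft_force: [-0.3, 0.2, -3.3]
grip_width: 0.165
finger_force: 54.9
```

servo_tool:
  rows:
    - {"dx": -0.022, "dy": 0.095, "dz": 0, "wx": 0, "wy": 0, "wz": 0.22, "claw": -1}
    - {"dx": -0.042, "dy": 0.19, "dz": 0, "wx": 0, "wy": 0, "wz": 0.45, "claw": -1}
    - {"dx": -0.063, "dy": 0.285, "dz": 0, "wx": 0, "wy": 0, "wz": 0.67, "claw": -1}
    - {"dx": -0.085, "dy": 0.382, "dz": 0, "wx": 0, "wy": 0, "wz": 0.89, "claw": -1}

```text
t: 13.0
ee_pos: [477.9, 117.3, 328.8]
ee_rot: [3.138, 0.004, 1.055]
ft_force: [0.6, 0.4, -3.4]
grip_width: 0.166
finger_force: 54.9
```

servo_tool:
  rows:
    - {"dx": -0.022, "dy": 0.095, "dz": 0, "wx": 0, "wy": 0, "wz": 0.22, "claw": -1}
    - {"dx": -0.042, "dy": 0.19, "dz": 0, "wx": 0, "wy": 0, "wz": 0.45, "claw": -1}
    - {"dx": -0.063, "dy": 0.285, "dz": 0, "wx": 0, "wy": 0, "wz": 0.67, "claw": -1}
    - {"dx": -0.085, "dy": 0.382, "dz": 0, "wx": 0, "wy": 0, "wz": 0.89, "claw": -1}

```text
t: 13.5
ee_pos: [452.3, 231.7, 328.8]
ee_rot: [3.138, 0.004, 1.522]
ft_force: [1.0, -0.4, -3.2]
grip_width: 0.164
finger_force: 54.9
```

servo_tool:
  rows:
    - {"dx": -0.022, "dy": 0.095, "dz": 0, "wx": 0, "wy": 0, "wz": 0.22, "claw": -1}
    - {"dx": -0.042, "dy": 0.19, "dz": 0, "wx": 0, "wy": 0, "wz": 0.45, "claw": -1}
    - {"dx": -0.063, "dy": 0.28, "dz": 0, "wx": 0, "wy": 0, "wz": 0.67, "claw": -1}
    - {"dx": -0.078, "dy": 0.345, "dz": 0, "wx": 0, "wy": 0, "wz": 0.8, "claw": -1}
    - {"dx": -0.085, "dy": 0.382, "dz": 0, "wx": 0, "wy": 0, "wz": 0.89, "claw": -1}
    - {"dx": -0.085, "dy": 0.382, "dz": 0, "wx": 0, "wy": 0, "wz": 0.89, "claw": -1}

```text
t: 14.25
ee_pos: [427.9, 345.5, 330.0]
ee_rot: [3.136, 0.003, 1.983]
ft_force: [-0.1, 0.0, -2.8]
grip_width: 0.166
finger_force: 54.9
```

Run:
```python
from h import *
s=r.read_state();print(s['t'],s['joint_positions'].round(3),s['ee_pos'],s['ee_rot'],s['ft_force'],s['grip_width'])
im=r.camera("scene")
cv2.imwrite("pics/s2.png",cv2.resize(im[60:340,140:440],None,fx=2.1,fy=2.1)[:,:,::-1])
u=np.array([np.cos(np.radians(113.6)),np.sin(np.radians(113.6)),0]);Z=np.array([0,0,1.]);M=np.array([487,212,0])
for th,lu,lz in((0,20,150),(27,20,125),(54,20,92),(66,18,85),(80,15,84)):
    c,s_=np.cos(np.radians(th)),np.sin(np.radians(th));x=c*u+s_*Z;z=-s_*u+c*Z
    print(th,(M+lu*u+lz*Z+125*x+179.5*z).round(1), "radial axis",np.cos(np.radians(23.6)).round(3),np.sin(np.radians(23.6)).round(3))
```

```text
14.25 [ 0.583 -0.039  1.947 -0.005  1.228  0.172] [427.86011646 345.54345267 329.98811495] [3.13629212 0.00345595 1.98280002] [-0.06636472  0.03570479 -2.80776244] 0.1661598803759397
0 [428.9 344.9 329.5] radial axis 0.916 0.4
27 [467.  257.7 341.7] radial axis 0.916 0.4
54 [507.7 164.6 298.6] radial axis 0.916 0.4
66 [525.1 124.8 272.2] radial axis 0.916 0.4
80 [543.1  83.6 238.3] radial axis 0.916 0.4
```

View pics/s2.png

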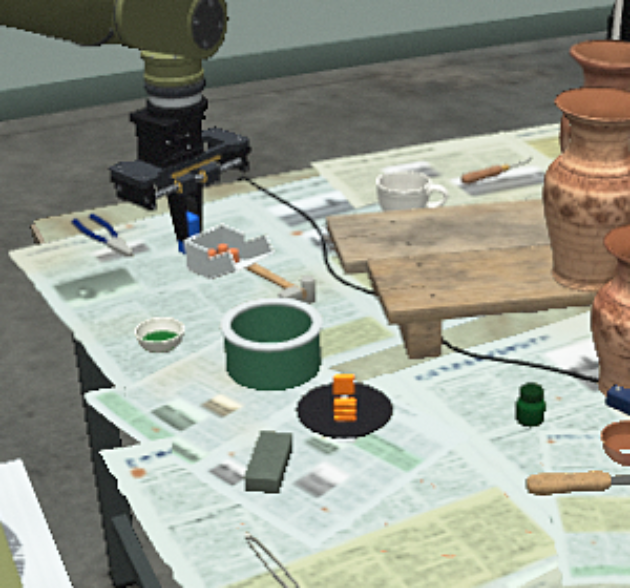

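The scene view shows the cover lying flat, tabs up, beside the barrel at crop px (345,410). The cup is level above and left of the barrel with its stones in. Starting the tilt.

servo_tool:
  rows:
    - {"dx": 0.02, "dy": -0.04, "dz": 0.012, "wx": 0.11, "wy": 0.05, "wz": 0, "claw": -1}
    - {"dx": 0.05, "dy": -0.11, "dz": 0.025, "wx": 0.31, "wy": 0.135, "wz": 0, "claw": -1}
    - {"dx": 0.09, "dy": -0.2, "dz": 0.036, "wx": 0.56, "wy": 0.245, "wz": 0, "claw": -1}
    - {"dx": 0.13, "dy": -0.292, "dz": 0.038, "wx": 0.824, "wy": 0.36, "wz": 0, "claw": -1}
    - {"dx": 0.13, "dy": -0.292, "dz": 0.038, "wx": 0.824, "wy": 0.36, "wz": 0, "claw": -1}

```text
t: 14.92
ee_pos: [468.1, 255.1, 341.6]
ee_rot: [3.137, -0.466, 1.976]
ft_force: [-0.6, -0.6, -1.8]
grip_width: 0.166
finger_force: 54.9
```

Run:
```python
from h import *
s=r.read_state();print(s['t'],s['joint_positions'].round(3),s['ee_pos'],s['ee_rot'],s['grip_width'])
Rm=R.from_euler('xyz',s['ee_rot']).as_matrix();print(Rm.round(3).tolist())
```

```text
14.925 [ 0.312 -0.083  1.989  0.482  1.31  -0.237] [468.06463968 255.08333103 341.5581936 ] [ 3.13656049 -0.46582104  1.97635553] 0.16635590738107398
[[-0.352, 0.92, -0.173], [0.821, 0.392, 0.415], [0.449, 0.004, -0.893]]
```

servo_tool:
  rows:
    - {"dx": 0.025, "dy": -0.06, "dz": -0.012, "wx": 0.15, "wy": 0.065, "wz": 0, "claw": -1}
    - {"dx": 0.06, "dy": -0.14, "dz": -0.045, "wx": 0.36, "wy": 0.16, "wz": 0, "claw": -1}
    - {"dx": 0.1, "dy": -0.225, "dz": -0.09, "wx": 0.59, "wy": 0.26, "wz": 0, "claw": -1}
    - {"dx": 0.136, "dy": -0.31, "dz": -0.144, "wx": 0.824, "wy": 0.36, "wz": 0, "claw": -1}
    - {"dx": 0.136, "dy": -0.31, "dz": -0.144, "wx": 0.824, "wy": 0.36, "wz": 0, "claw": -1}

```text
t: 15.55
ee_pos: [507.8, 163.6, 296.5]
ee_rot: [-3.138, -0.936, 1.972]
ft_force: [-0.5, -0.6, -2.5]
grip_width: 0.168
finger_force: 54.9
```

Run:
```python
from h import *
s=r.read_state();print(s['t'],s['joint_positions'].round(3),s['ee_pos'],s['ee_rot'],s['grip_width'])
Rm=R.from_euler('xyz',s['ee_rot']).as_matrix();print(Rm.round(3).tolist())
xc=Rm[:,0]; zc=-Rm[:,2]; print("lip",s['ee_pos']-125*xc-179.5*zc)
im=r.camera("scene");cv2.imwrite("pics/s3.png",cv2.resize(im[100:300,180:420],None,fx=3,fy=3)[:,:,::-1])
```

```text
15.55 [ 0.064  0.042  2.004  0.861  1.54  -0.575] [507.84499289 163.60123125 296.50058028] [-3.13796127 -0.93600624  1.97230079] 0.16782428200838806
[[-0.232, 0.919, -0.318], [0.546, 0.393, 0.74], [0.805, -0.002, -0.593]]
lip [479.73019655 228.15311672  89.40673125]
```

View pics/s3.png

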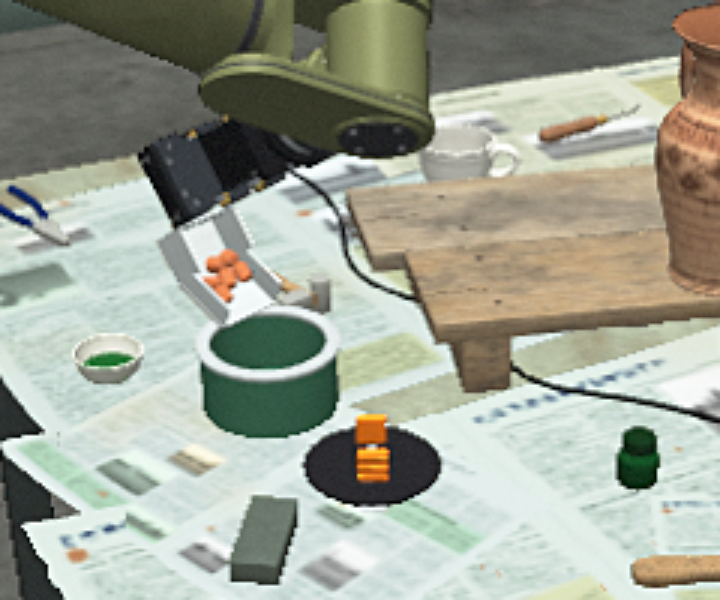

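The view shows the lip over the left part of the mouth at crop px (258,315). The stones are held on the ramp, and the cover and dish are clear. Tilting on slowly.

servo_tool:
  rows:
    - {"dx": 0.012, "dy": -0.03, "dz": -0.015, "wx": 0.09, "wy": 0.04, "wz": 0, "claw": -1}
    - {"dx": 0.027, "dy": -0.065, "dz": -0.035, "wx": 0.18, "wy": 0.08, "wz": 0, "claw": -1}
    - {"dx": 0.042, "dy": -0.1, "dz": -0.06, "wx": 0.27, "wy": 0.12, "wz": 0, "claw": -1}
    - {"dx": 0.058, "dy": -0.133, "dz": -0.084, "wx": 0.366, "wy": 0.16, "wz": 0, "claw": -1}
    - {"dx": 0.058, "dy": -0.133, "dz": -0.084, "wx": 0.366, "wy": 0.16, "wz": 0, "claw": -1}
    - {"dx": 0.058, "dy": -0.133, "dz": -0.084, "wx": 0.366, "wy": 0.16, "wz": 0, "claw": -1}

```text
t: 16.35
ee_pos: [525.4, 124.6, 273.4]
ee_rot: [3.137, -1.148, 1.98]
ft_force: [0.1, 0.1, -2.2]
grip_width: 0.169
finger_force: 54.9
```

servo_tool:
  rows:
    - {"dx": 0.01, "dy": -0.025, "dz": -0.015, "wx": 0.07, "wy": 0.03, "wz": 0, "claw": -1}
    - {"dx": 0.02, "dy": -0.048, "dz": -0.033, "wx": 0.14, "wy": 0.06, "wz": 0, "claw": -1}
    - {"dx": 0.03, "dy": -0.07, "dz": -0.052, "wx": 0.21, "wy": 0.093, "wz": 0, "claw": -1}
    - {"dx": 0.04, "dy": -0.093, "dz": -0.072, "wx": 0.285, "wy": 0.125, "wz": 0, "claw": -1}
    - {"dx": 0.05, "dy": -0.115, "dz": -0.09, "wx": 0.355, "wy": 0.155, "wz": 0, "claw": -1}
    - {"dx": 0.06, "dy": -0.137, "dz": -0.108, "wx": 0.428, "wy": 0.187, "wz": 0, "claw": -1}
    - {"dx": 0.06, "dy": -0.137, "dz": -0.108, "wx": 0.428, "wy": 0.187, "wz": 0, "claw": -1}
    - {"dx": 0.06, "dy": -0.137, "dz": -0.108, "wx": 0.428, "wy": 0.187, "wz": 0, "claw": -1}
    - {"dx": 0.06, "dy": -0.137, "dz": -0.108, "wx": 0.428, "wy": 0.187, "wz": 0, "claw": -1}

```text
t: 17.48
ee_pos: [543.3, 83.8, 241.3]
ee_rot: [3.137, -1.392, 1.981]
ft_force: [0.3, 0.6, -1.5]
grip_width: 0.164
finger_force: 54.9
```

Run:
```python
from h import *
s=r.read_state();print(s['t'],s['joint_positions'].round(3),s['ee_pos'],s['ee_rot'],s['ft_force'],s['grip_width'])
Rm=R.from_euler('xyz',s['ee_rot']).as_matrix()
xc=Rm[:,0]; zc=-Rm[:,2]; print("lip",s['ee_pos']-125*xc-179.5*zc,"tilt",np.degrees(np.arcsin(xc[2])))
im=r.camera("scene");a=cv2.resize(im[140:290,190:360],None,fx=2.3,fy=2.3);im=r.camera("top");b=cv2.resize(im[210:310,190:290],None,fx=3.45,fy=3.45);cv2.imwrite("pics/s4.png",np.hstack([a,b])[:,:,::-1])
```

```text
17.475 [-0.107  0.257  1.956  1.105  1.854 -0.758] [543.27115636  83.81363504 241.30158501] [ 3.13706357 -1.39196541  1.98138628] [ 0.32889887  0.58450996 -1.54304089] 0.16447629109686773
lip [482.38747774 225.70587032  86.36604601] tilt 79.75374326535221
```

View pics/s4.png

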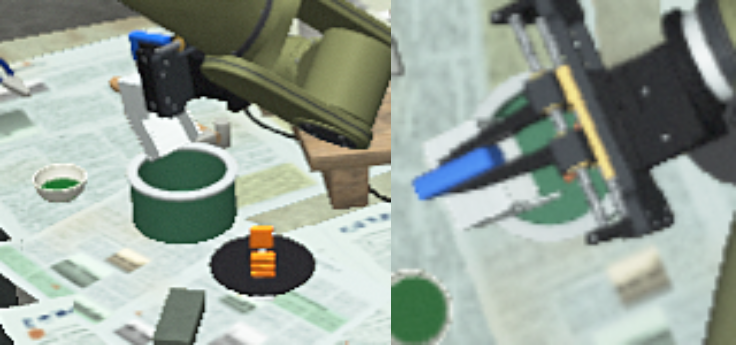

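The cup is at 80° with its lip inside the mouth circle, the wrist weight has dropped, and the visible bench has no stones on it. I'll tip a few degrees more to be sure it is empty, then raise and level it.

servo_tool:
  rows:
    - {"dx": 0.01, "dy": -0.024, "dz": -0.025, "wx": 0.09, "wy": 0.04, "wz": 0, "claw": -1}
    - {"dx": 0.02, "dy": -0.047, "dz": -0.05, "wx": 0.183, "wy": 0.08, "wz": 0, "claw": -1}
    - {"dx": 0.02, "dy": -0.047, "dz": -0.05, "wx": 0.183, "wy": 0.08, "wz": 0, "claw": -1}
    - {"dx": 0.02, "dy": -0.047, "dz": -0.05, "wx": 0.183, "wy": 0.08, "wz": 0, "claw": -1}
    - {"dx": 0.02, "dy": -0.047, "dz": -0.05, "wx": 0.183, "wy": 0.08, "wz": 0, "claw": -1}

```text
t: 18.2
ee_pos: [549.3, 69.6, 226.1]
ee_rot: [-3.14, -1.497, 1.975]
ft_force: [1.1, 0.1, -2.2]
grip_width: 0.165
finger_force: 54.9
```

servo_tool:
  rows:
    - {"dx": -0.015, "dy": 0.03, "dz": 0.06, "wx": -0.15, "wy": -0.065, "wz": 0, "claw": -1}
    - {"dx": -0.05, "dy": 0.11, "dz": 0.14, "wx": -0.4, "wy": -0.17, "wz": 0, "claw": -1}
    - {"dx": -0.09, "dy": 0.2, "dz": 0.22, "wx": -0.64, "wy": -0.28, "wz": 0, "claw": -1}
    - {"dx": -0.125, "dy": 0.283, "dz": 0.293, "wx": -0.886, "wy": -0.387, "wz": 0, "claw": -1}
    - {"dx": -0.125, "dy": 0.283, "dz": 0.293, "wx": -0.886, "wy": -0.387, "wz": 0, "claw": -1}

```text
t: 18.82
ee_pos: [511.4, 155.9, 316.9]
ee_rot: [3.127, -0.99, 1.993]
ft_force: [-0.1, -0.3, -2.3]
grip_width: 0.166
finger_force: 54.9
```

servo_tool:
  rows:
    - {"dx": -0.04, "dy": 0.1, "dz": 0.05, "wx": -0.29, "wy": -0.127, "wz": 0, "claw": -1}
    - {"dx": -0.09, "dy": 0.21, "dz": 0.1, "wx": -0.58, "wy": -0.253, "wz": 0, "claw": -1}
    - {"dx": -0.142, "dy": 0.325, "dz": 0.132, "wx": -0.87, "wy": -0.38, "wz": 0, "claw": -1}
    - {"dx": -0.142, "dy": 0.325, "dz": 0.132, "wx": -0.87, "wy": -0.38, "wz": 0, "claw": -1}

```text
t: 19.32
ee_pos: [468.3, 253.3, 353.6]
ee_rot: [3.137, -0.496, 1.986]
ft_force: [1.0, -0.3, -1.9]
grip_width: 0.165
finger_force: 54.9
```

servo_tool:
  rows:
    - {"dx": -0.045, "dy": 0.1, "dz": 0, "wx": -0.29, "wy": -0.127, "wz": 0, "claw": -1}
    - {"dx": -0.09, "dy": 0.2, "dz": -0.01, "wx": -0.58, "wy": -0.253, "wz": 0, "claw": -1}
    - {"dx": -0.135, "dy": 0.309, "dz": -0.04, "wx": -0.87, "wy": -0.38, "wz": 0, "claw": -1}
    - {"dx": -0.135, "dy": 0.309, "dz": -0.04, "wx": -0.87, "wy": -0.38, "wz": 0, "claw": -1}
    - {"dx": -0.135, "dy": 0.309, "dz": -0.04, "wx": -0.87, "wy": -0.38, "wz": 0, "claw": -1}

```text
t: 19.95
ee_pos: [429.3, 343.4, 340.2]
ee_rot: [3.139, 0.002, 1.98]
ft_force: [0.1, 0.4, -1.9]
grip_width: 0.168
finger_force: 54.9
```

Run:
```python
from h import *
s=r.read_state();print(s['t'],s['joint_positions'].round(3),s['ee_pos'],s['ee_rot'],s['ft_force'],s['grip_width'])
Rm=R.from_euler('xyz',s['ee_rot']).as_matrix()
G=R.from_euler('xyz',[3.136,.003,-.348+np.radians(0)]).as_matrix()
# residual tilt to remove vs the grasp attitude
want=R.from_euler('z',s['ee_rot'][2]+.348)*R.from_matrix(G)
print("tilt fix (units)",((want*R.from_matrix(Rm).inv()).as_rotvec()/np.radians(30)).round(3))
im=r.camera("top");b=cv2.resize(im[200:300,190:310],None,fx=5,fy=5);cv2.imwrite("pics/s5.png",b[:,:,::-1])
```

```text
19.95 [ 0.577 -0.048  1.939 -0.002  1.249  0.168] [429.32111752 343.37544564 340.15677275] [3.13937382e+00 1.55093980e-03 1.98031348e+00] [ 0.0914203   0.38729671 -1.88822594] 0.16774052543878507
tilt fix (units) [ 0.    -0.007  0.   ]
```

View pics/s5.png

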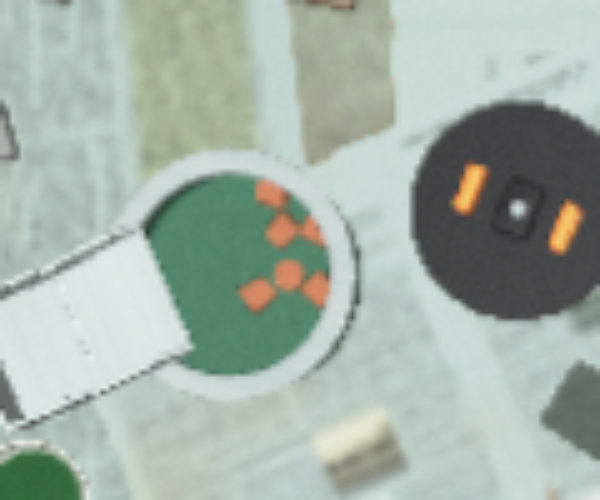

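All six stones lie in the barrel (crop px around (285,245)) and the cup is empty. Carrying the cup back to its old place.

servo_tool:
  rows:
    - {"dx": 0.015, "dy": -0.07, "dz": 0, "wx": 0, "wy": 0, "wz": -0.16, "claw": -1}
    - {"dx": 0.035, "dy": -0.16, "dz": 0, "wx": 0, "wy": 0, "wz": -0.37, "claw": -1}
    - {"dx": 0.06, "dy": -0.27, "dz": 0, "wx": 0, "wy": 0, "wz": -0.63, "claw": -1}
    - {"dx": 0.084, "dy": -0.381, "dz": 0, "wx": 0, "wy": 0, "wz": -0.889, "claw": -1}

```text
t: 20.5
ee_pos: [454.6, 227.7, 341.7]
ee_rot: [3.136, 0.002, 1.509]
ft_force: [-0.3, 0.6, -2.6]
grip_width: 0.164
finger_force: 54.9
```

servo_tool:
  rows:
    - {"dx": 0.028, "dy": -0.127, "dz": 0, "wx": 0, "wy": 0, "wz": -0.296, "claw": -1}
    - {"dx": 0.056, "dy": -0.254, "dz": 0, "wx": 0, "wy": 0, "wz": -0.592, "claw": -1}
    - {"dx": 0.084, "dy": -0.381, "dz": 0, "wx": 0, "wy": 0, "wz": -0.889, "claw": -1}

```text
t: 20.88
ee_pos: [479.4, 113.1, 341.7]
ee_rot: [3.136, 0.002, 1.043]
ft_force: [-0.4, -0.0, -2.3]
grip_width: 0.165
finger_force: 54.9
```

servo_tool:
  rows:
    - {"dx": 0.028, "dy": -0.127, "dz": 0, "wx": 0, "wy": 0, "wz": -0.296, "claw": -1}
    - {"dx": 0.056, "dy": -0.254, "dz": 0, "wx": 0, "wy": 0, "wz": -0.592, "claw": -1}
    - {"dx": 0.084, "dy": -0.381, "dz": 0, "wx": 0, "wy": 0, "wz": -0.889, "claw": -1}

```text
t: 21.25
ee_pos: [504.2, -1.3, 341.8]
ee_rot: [3.137, 0.002, 0.577]
ft_force: [0.2, 0.7, -2.8]
grip_width: 0.162
finger_force: 54.9
```

servo_tool:
  rows:
    - {"dx": 0.028, "dy": -0.127, "dz": 0, "wx": 0, "wy": 0, "wz": -0.296, "claw": -1}
    - {"dx": 0.056, "dy": -0.254, "dz": 0, "wx": 0, "wy": 0, "wz": -0.592, "claw": -1}
    - {"dx": 0.084, "dy": -0.381, "dz": 0, "wx": 0, "wy": 0, "wz": -0.889, "claw": -1}

```text
t: 21.62
ee_pos: [529.0, -115.7, 341.7]
ee_rot: [3.137, 0.003, 0.112]
ft_force: [0.4, 0.2, -1.4]
grip_width: 0.168
finger_force: 54.9
```

servo_tool:
  rows:
    - {"dx": 0.028, "dy": -0.127, "dz": 0, "wx": 0, "wy": 0, "wz": -0.296, "claw": -1}
    - {"dx": 0.056, "dy": -0.254, "dz": 0, "wx": 0, "wy": 0, "wz": -0.592, "claw": -1}
    - {"dx": 0.084, "dy": -0.381, "dz": 0, "wx": 0, "wy": 0, "wz": -0.889, "claw": -1}
    - {"dx": 0.084, "dy": -0.381, "dz": 0, "wx": 0, "wy": 0, "wz": -0.889, "claw": -1}
    - {"dx": 0.084, "dy": -0.381, "dz": 0, "wx": 0, "wy": 0, "wz": -0.889, "claw": -1}

```text
t: 22.25
ee_pos: [553.9, -227.9, 341.3]
ee_rot: [3.137, 0.004, -0.347]
ft_force: [0.5, 0.2, -1.9]
grip_width: 0.167
finger_force: 54.9
```

servo_tool:
  rows:
    - {"dx": 0, "dy": 0, "dz": -0.1, "wx": 0, "wy": 0, "wz": 0, "claw": -1}
    - {"dx": 0, "dy": 0, "dz": -0.22, "wx": 0, "wy": 0, "wz": 0, "claw": -1}
    - {"dx": 0, "dy": 0, "dz": -0.32, "wx": 0, "wy": 0, "wz": 0, "claw": -1}
    - {"dx": 0, "dy": 0, "dz": -0.39, "wx": 0, "wy": 0, "wz": 0, "claw": -1}
    - {"dx": 0, "dy": 0, "dz": -0.415, "wx": 0, "wy": 0, "wz": 0, "claw": -1}
    - {"dx": 0, "dy": 0, "dz": -0.424, "wx": 0, "wy": 0, "wz": 0, "claw": -1}
    - {"dx": 0, "dy": 0, "dz": -0.428, "wx": 0, "wy": 0, "wz": 0, "claw": -1}
    - {"dx": 0, "dy": 0, "dz": -0.428, "wx": 0, "wy": 0, "wz": 0, "claw": -1}
    - {"dx": 0, "dy": 0, "dz": -0.428, "wx": 0, "wy": 0, "wz": 0, "claw": -1}

```text
t: 23.38
ee_pos: [554.9, -227.0, 213.8]
ee_rot: [3.135, 0.002, -0.346]
ft_force: [1.1, 0.1, -2.4]
grip_width: 0.166
finger_force: 54.9
```

Still about 1 mm up, so I'm lowering until it touches.

servo_tool:
  rows:
    - {"dx": 0, "dy": 0, "dz": -0.003, "wx": 0, "wy": 0, "wz": 0, "claw": -1}
    - {"dx": 0, "dy": 0, "dz": -0.006, "wx": 0, "wy": 0, "wz": 0, "claw": -1}
    - {"dx": 0, "dy": 0, "dz": -0.006, "wx": 0, "wy": 0, "wz": 0, "claw": -1}
    - {"dx": 0, "dy": 0, "dz": -0.006, "wx": 0, "wy": 0, "wz": 0, "claw": -1}

```text
t: 23.88
ee_pos: [555.0, -227.1, 212.4]
ee_rot: [3.136, 0.003, -0.346]
ft_force: [-0.8, 0.1, 5.1]
grip_width: 0.162
finger_force: 54.9
```

Contact (+5 N). Releasing and rising.

servo_tool:
  rows:
    - {"dx": 0, "dy": 0, "dz": 0.001, "wx": 0, "wy": 0, "wz": 0, "claw": -0.6}
    - {"dx": 0, "dy": 0, "dz": 0.001, "wx": 0, "wy": 0, "wz": 0, "claw": -0.4}
    - {"dx": 0, "dy": 0, "dz": 0.001, "wx": 0, "wy": 0, "wz": 0, "claw": 0}
    - {"dx": 0, "dy": 0, "dz": 0.001, "wx": 0, "wy": 0, "wz": 0, "claw": 0.4}
    - {"dx": 0, "dy": 0, "dz": 0.001, "wx": 0, "wy": 0, "wz": 0, "claw": 0.6}
    - {"dx": 0, "dy": 0, "dz": 0.05, "wx": 0, "wy": 0, "wz": 0, "claw": 0.6}
    - {"dx": 0, "dy": 0, "dz": 0.2, "wx": 0, "wy": 0, "wz": 0, "claw": 0.6}
    - {"dx": 0, "dy": 0, "dz": 0.38, "wx": 0, "wy": 0, "wz": 0, "claw": 0.6}
    - {"dx": 0, "dy": 0, "dz": 0.55, "wx": 0, "wy": 0, "wz": 0, "claw": 0.6}
    - {"dx": 0, "dy": 0, "dz": 0.6, "wx": 0, "wy": 0, "wz": 0, "claw": 0.6}
    - {"dx": 0, "dy": 0, "dz": 0.6, "wx": 0, "wy": 0, "wz": 0, "claw": 0.6}

```text
t: 25.25
ee_pos: [554.7, -226.9, 392.9]
ee_rot: [3.135, 0.001, -0.346]
ft_force: [-0.2, -0.6, -0.3]
grip_width: 0.794
finger_force: 0.0
```

Run:
```python
from h import *
print(r.read_state()['ft_force'])
im=r.camera("scene");cv2.imwrite("pics/s6.png",cv2.resize(im[170:400,180:500],None,fx=2.4,fy=2.4)[:,:,::-1])
```

```text
[-0.17945725 -0.60558638 -0.28837182]
```

View pics/s6.png

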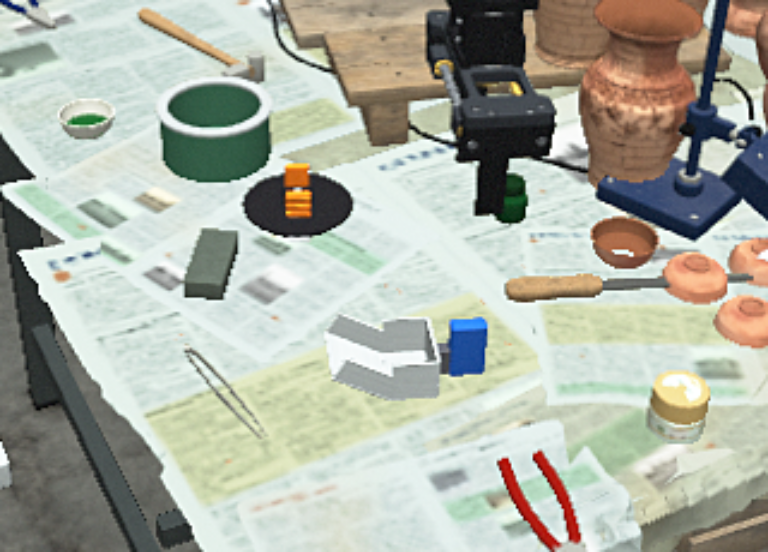

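The cup stands upright and empty at crop px (390,355), the cover lies flat with its tabs up at (298,205), the bench is clear of stones and the other things are where they were. Handing in.

```bash
python3 -c "
from workcell import r
print(r.hand_in())"
```

```text
the job is handed in; nothing more can be done
None
```

The cover is off and lying tabs up beside the barrel, all six stones are in the barrel with none spilled, and the empty cup is back upright in its place; I handed the job in at about 25 s of the 72 s, and no verdict came back.

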